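# Put the rolling pin away in the interlocked studio chest

## Robot

A 7-joint arm with a two-finger parallel gripper is mounted at the origin on the work surface. World frame = base frame: x ahead of the robot, y to its left, z up, the work surface at z = 0. Lengths are in m, angles in rad, forces in N, time in s.
With the tool pointing down it reaches from about 0.4 to 0.9 m from the base axis. Payload 5.5 kg.
Tool frame: the origin (TCP) lies on the mounting face of the last link; the fingertips stand 178 mm ahead of it and the grasp point (between the pads) lies 159 mm ahead of it (manip.tips_ahead is the z of the fingertips in the tool frame, in m); z points along the fingers, y is the direction in which the jaws open and shut (so a half turn about z gives the same grasp; the last joint's range is limited). The gripper opens to 92 mm and grips with 3 to 60 N. Pads are 19 mm wide; open, the fingers measure 130 mm over their backs; the gripper's body (75 mm by 190 mm) begins 47 mm behind the grasp point.
Start: joints at [1.527, 0.501, -0.427, 1.55, 0.221, 1.138, -0.21], TCP at [0.196, -0.62, 0.405] pointing down, gripper open.
Joint ranges: [-2.88, 2.88], [-0.31, 2.03], [-1.54, 1.56], [0.2, 2.42], [-1.41, 4.55], [0.19, 2.02], [-2.57, 2.57]. Speed limits (rad/s): [2.57, 2.57, 3.14, 3.14, 3.14, 3.14, 3.14].

## Interface

Orientations are given as a unit quaternion [w, x, y, z].
In Python, from cell import manip gives the robot as it stands.
- The arm moves only by the tool jog_arm, never from a script. Its argument "steps" is one flat list of numbers, 5 for each row, row after row: the shift along the tool's x, y, z in cm, then the turn about the tool's z in degrees, then the finger opening in cm, from 0 to 9.18. A call has 1 to 10 rows; each row shifts and turns the pose as measured when the row begins, along the tool's axes as they then stand; what a row does not reach is not made up. A row lasts 1/10 s, in which the tool goes at most 50 mm and 8.59 degrees, less where a joint would pass 70% of its speed; a pose out of reach is approached as far as the arm can. A call with a gripper value outside its range is refused whole. The fingers move at their own pace and stop on an object; "force" is the grip in N (left out, the last holds). Time passes only in rows, so rows that do not move let the fingers close. It gives the time, the measured TCP pose, the force and the opening at its end, in the units of the state.
- manip.sense(): the state, without advancing time (a new reading comes with each control period).
- manip.get_image(name): name is "side" or "top"; returns the picture (400x640x3 uint8, red, green, blue); there is no depth.
- manip.camera_model(name): a dict with "intrinsics" (3x3 intrinsics, pixels), "cam_to_world" (4x4, takes a point from camera to world coordinates). Camera axes: x right, y up, looking along -z (the intrinsics and any distortion apply to the point x, -y, -z); pixel columns grow to the right and rows downward; lengths in m; the calibration is good to about 2 mm. A picture is of the moment at which its call begins. camera_model takes no time and is no camera call.
- manip.close_job(): hands the job in, once; it reports no verdict.
The state is a dict: "time_s": time; "joint_pos": joint angles; "joint_vel": joint speeds; "effort": joint torques, N m; "position": TCP position; "eef_rot": TCP orientation; "force": force on the tool from outside, world axes, zero at the start; "ft_torque": the same for the moment, N m; "opening": opening from 0.0 (shut) to 1.0 (fully open).
Only numpy, scipy, OpenCV 4.12 (cv2) and the standard library are available. Lean on these libraries where they do the work, as an engineer would, in place of code of your own. Each camera call takes 0.05 s, during which the arm holds its last target.

## Task

Put the wooden rolling pin away in the right-hand drawer of the grey steel chest (left and right as seen facing the drawer fronts). The left-hand drawer has been left open and the chest lets only one drawer out at a time, so first push the left one gently until it is fully home, without tipping the bowl in it, then pull the right-hand drawer all the way out. Lay the pin down flat inside it, not dropped in from above, and leave that drawer standing open, the left one shut and the jar and the pale cup on the bench where they stand.

Things in the scene. Friction and masses are not known exactly. Their poses are not given: they have to be found in the camera images.
- chest: Fixed grey steel bench chest, 260 deep (x) x 500 wide (y) x 205 high. Origin: centre of its underside; x points from the fronts (130 mm before the origin, robot's side) to the back, y to the left as one faces the fronts, z up; turned up to 10 degrees. Two equal drawers side by side on top; a wide lower one stays shut, its lip pull 16 mm out, 88 mm up.
- left_drawer (a joint): Left top drawer, slides along the chest's -x: 0 = shut, 0.14 m = out at its stop. Starts 65 to 115 mm out. About 2 N moves it; it stays where left. Interlock pin between the two drawers: while one is out more than 5 mm the other stops dead after 5 mm. Front 244 wide x 72 high x 12 thick, 119 to 191 mm above the bench.
- left_handle (a point): Middle of the left drawer's handle: a level steel bar 10 mm thick, 110 mm long, parallel to the front, its centre line 40 mm out from the face (35 mm free gap behind the bar), 165 mm above the bench, 40 mm below the chest's top, with a stub post at each end. Moves with the drawer; axes parallel to the chest's.
- right_drawer (a joint): Right-hand top drawer, the same as the left in all sizes and behaviour: 0 = shut, 0.14 m = out against its stop. Starts shut and locked by the interlock. Empty.
- right_handle (a point): Middle of the right drawer's bar handle, same sizes as the left one; 252 mm beside it when both are shut. Moves with the drawer.
- right_tray (a point): Point on the right drawer's inner floor, 128 mm above the bench, midway between its side walls (214 mm apart) and 70 mm behind the inside of its front: with the drawer fully out, the middle of the uncovered part (140 x 214 mm). Walls rise 46 mm above the floor, the front 63 mm, the chest's top 77 mm. Moves with the drawer; axes as the chest's.
- rolling_pin: Wooden clay rolling pin, 170 mm long, 0.1 to 0.2 kg: barrel 34 mm diameter, 106 mm long, a knob 18 mm diameter at each end. Origin on its axis at mid-length; x runs along the pin, y and z across it (it may roll about x). Lies on the bench to the right of the chest, axis 17 mm up and within 35 degrees of the world's x.
- bisque_bowl: Small pale unglazed bowl standing loose in the open left-hand drawer, 68 mm across the rim, 34 mm high (lower than the drawer's walls). Origin: centre of its underside, z up.
- glaze_jar: White jar with grey lid, 60 mm diameter, 70 mm high, on the bench to the right near the pin. Origin: centre of its underside.
- bisque_cup: Pale unglazed cup, 72 mm across, 65 mm high, on the bench to the right near the pin. Origin: centre of its underside.
There are look-alikes about, which are no part of the job. Of the things that look like the rolling_pin, the larger one is meant. What is shaped like the bisque_bowl but purple is not meant.

How it is judged:
On the way, in this order (a step that is already met when the one before it is completed fails the run):
1. the left-hand drawer is pushed home (within 5 mm) while the right one is still shut (value of joint left_drawer below 0.005 m and value of joint right_drawer below 0.01 m), for 0.1 s.
2. the right-hand drawer is pulled out to its stop (at least 120 of 140 mm), the left one staying home (value of joint right_drawer above 0.12 m and value of joint left_drawer below 0.005 m), for 0.1 s.
At the end, for the whole second after the job is handed in: The left-hand drawer is home (within 5 mm of shut) with its bowl upright (within 17 degrees), the right-hand drawer stands at least 100 mm out, and the rolling pin lies flat on that drawer's floor (its axis less than 24 mm above the floor), at rest (value of joint left_drawer below 0.005 m and value of joint right_drawer above 0.1 m and z of rolling_pin in the frame of right_tray between 0.005 and 0.024 m and x of rolling_pin in the frame of right_tray between -0.07 and 0.15 m and y of rolling_pin in the frame of right_tray between -0.095 and 0.095 m and linear speed of rolling_pin below 0.03 m/s and angle between bisque_bowl's own z axis and vertical below 0.3 rad); the robot touches nothing.
It fails at once if the left-hand drawer slammed (faster than 0.5 m/s) (velocity of joint left_drawer below -0.5 m/s).
It fails at once if the bowl in the left-hand drawer tipped over (past 35 degrees) (angle between bisque_bowl's own z axis and vertical above 0.6 rad).
It fails at once if the rolling pin let go while its axis was more than 60 mm above the right-hand drawer's floor (z of rolling_pin in the frame of right_tray above 0.06 m and contact force between the fingers and rolling_pin below 0.02 N).
It fails at once if the glaze jar or the pale cup beside the pin moved more than 40 mm (distance of any of glaze_jar, bisque_cup from where it was at the start of the episode above 0.04 m).
It also fails if it takes over 64 s, if anything falls off the work surface, if the arm or the gripper's body presses on something with over 40 N, if the wrist force passes 120 N, or if a joint passes its speed limit or range.

## Working session

There is one attempt and no reset: what is moved stays moved. The work goes in short steps, Python scripts to look and compute and a tool call to move; the robot and the scene stay as the last step left them, time stands still between calls to the robot, and variables do not carry over. Pictures are saved under pics/ and viewed, and the job is handed in when it is done.

Besides the shell and the picture viewer there is one more tool, called as name(argument=value, ...), one argument or row to a line, values as JSON. jog_arm: Moves the arm, as the interface text tells. Its arguments: {"type":"object","properties":{"steps":{"type":"array"},"force":{"type":"number"}},"required":["steps"]}

```bash
ls; mkdir -p pics
python3 - <<'E'
from cell import manip
import cv2
for n in("side","top"):
    cv2.imwrite(f"pics/{n}0.png",manip.get_image(n)[:,:,::-1])
    m=manip.camera_model(n);print(n,m)
s=manip.sense();print(s)
E
```

```text
pics
side {'intrinsics': array([[385.94536033,   0.        , 325.56853562],
       [  0.        , 385.94536033, 193.48680831],
       [  0.        ,   0.        ,   1.        ]]), 'cam_to_world': array([[-0.9130727 ,  0.29725746, -0.27917064,  0.33613886],
       [-0.40776198, -0.65656645,  0.63454761,  0.57032695],
       [ 0.00532993,  0.69322327,  0.72070319,  0.86168733],
       [ 0.        ,  0.        ,  0.        ,  1.        ]])}
top {'intrinsics': array([[453.32516469,   0.        , 320.06606165],
       [  0.        , 453.32516469, 192.96110797],
       [  0.        ,   0.        ,   1.        ]]), 'cam_to_world': array([[-0.02196808,  0.98503243, -0.1709635 ,  0.41412038],
       [-0.999599  , -0.02469718, -0.01385239, -0.08575226],
       [-0.01786737,  0.17059064,  0.98517998,  1.34323197],
       [ 0.        ,  0.        ,  0.        ,  1.        ]])}
{'time_s': 0.1, 'joint_pos': array([ 1.52718885,  0.50176165, -0.42678048,  1.55132803,  0.22079518,
        1.1383133 , -0.21031556]), 'joint_vel': array([ 0.00074124, -0.00119557,  0.00071676, -0.00422437,  0.00023309,
       -0.00098988,  0.00020797]), 'effort': array([-1.18282536e-02, -5.67877543e+01, -5.83919182e+00, -2.79916102e+01,
       -6.90608053e-02,  2.40585959e-02,  5.76527395e-05]), 'position': array([ 0.19615365, -0.61936523,  0.40378193]), 'eef_rot': array([-8.74023720e-04,  9.88256046e-01,  1.52804489e-01, -1.07807852e-04]), 'force': array([ 0.43305962,  0.20690236, -0.34527704]), 'ft_torque': array([ 0.01721934, -0.00849918, -0.01381145]), 'opening': 0.9993195647731405}
```

View pics/side0.png

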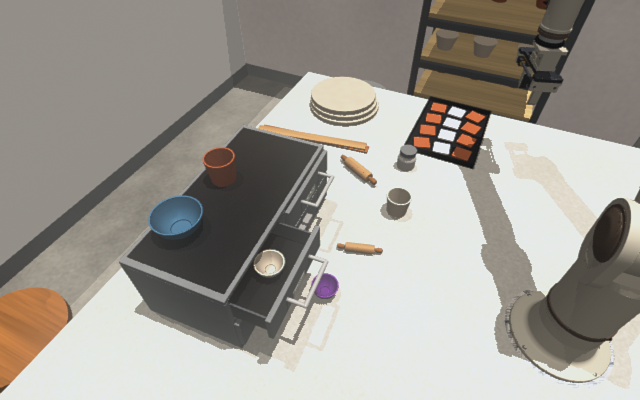

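View pics/top0.png

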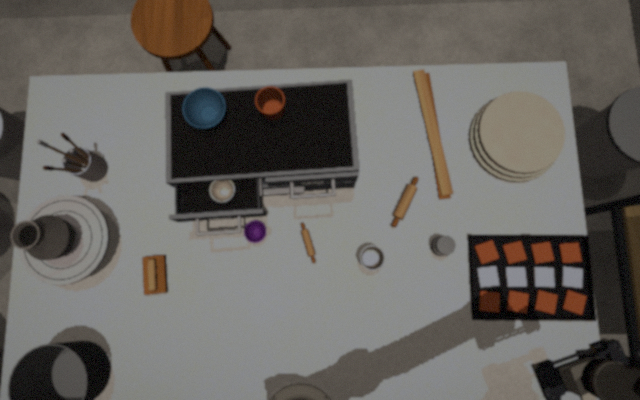

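Both views show the chest, with the left drawer out and the bowl at about (222,190) in top. The large pin is at about (404,201) in top and (358,169) in side. The cup is at (370,257) and the jar at (443,244) in top; the small look-alike pin is at (308,242).

Run:
```python
import cv2
t=cv2.imread("pics/top0.png");s=cv2.imread("pics/side0.png")
cv2.imwrite("pics/t1.png",cv2.resize(t[70:270,155:395],None,fx=3.3,fy=3,interpolation=cv2.INTER_CUBIC)[:,:,:]if 0 else cv2.resize(t[75:275,155:415],None,fx=3,fy=3,interpolation=cv2.INTER_CUBIC))
cv2.imwrite("pics/s1.png",cv2.resize(s[125:345,125:385],None,fx=2.7,fy=2.7,interpolation=cv2.INTER_CUBIC))
```

```text
(no output)
```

View pics/t1.png

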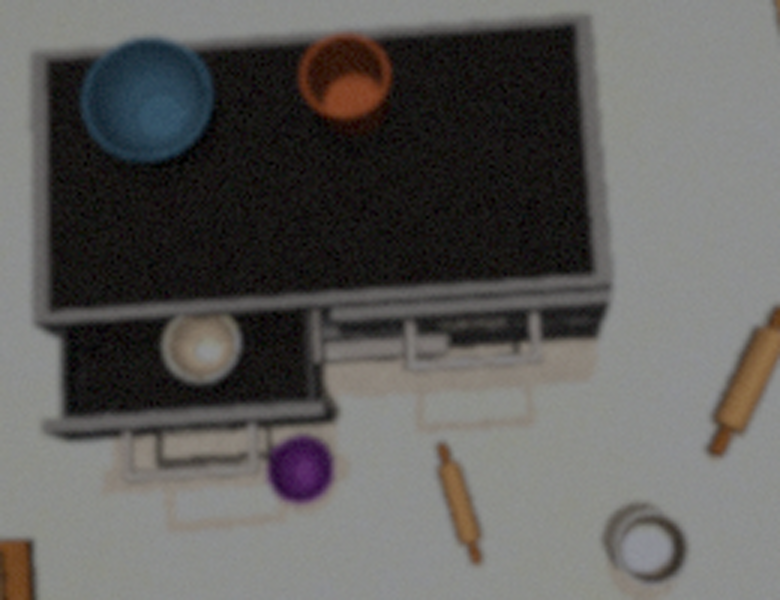

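View pics/s1.png

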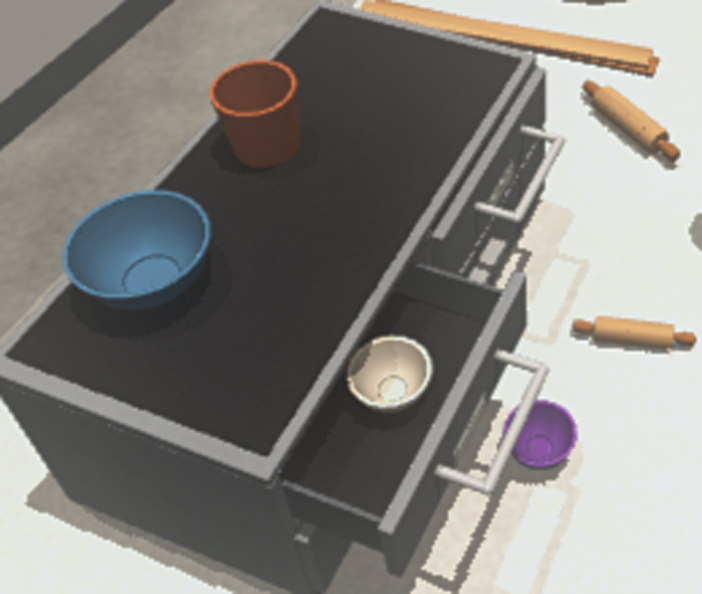

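```bash
cat > h.py <<'E'
import numpy as np,cv2
from cell import manip
def ray(n,u,v):
    m=manip.camera_model(n);K=m["intrinsics"];T=m["cam_to_world"]
    d=T[:3,:3]@np.array([(u-K[0,2])/K[0,0],-(v-K[1,2])/K[1,1],-1.]);return T[:3,3],d
def onz(n,u,v,z):
    o,d=ray(n,u,v);return o+d*(z-o[2])/d[2]
def proj(n,p):
    m=manip.camera_model(n);K=m["intrinsics"];T=m["cam_to_world"]
    q=T[:3,:3].T@(np.array(p)-T[:3,3]);return K[0,2]+K[0,0]*q[0]/-q[2],K[1,2]-K[1,1]*q[1]/-q[2]
def T1(u,v,z):return onz("top",155+u/3,75+v/3,z)
def S1(u,v,z):return onz("side",125+u/2.7,125+v/2.7,z)
E
python3 - <<'E'
from h import *
np.set_printoptions(precision=3,suppress=True)
c=[T1(*p,.205) for p in [(37,325),(608,287),(588,15),(35,52)]]
print("corners top",c)
cs=[S1(*p,.205) for p in [(270,478),(537,60),(322,3),(2,362)]]
print("corners side",cs)
for a,b in[((127,478),(257,467)),((408,366),(540,356))]:
    P,Q=T1(*a,.165),T1(*b,.165);print("Tbar",P,Q,(P+Q)/2,np.linalg.norm(P-Q))
for a,b in[((490,488),(546,368)),((518,216),(562,138))]:
    P,Q=S1(*a,.165),S1(*b,.165);print("Sbar",P,Q,(P+Q)/2,np.linalg.norm(P-Q))
for n,f,box in(("top","pics/top0.png",(380,170,425,235)),("side","pics/side0.png",(335,150,382,190))):
    im=cv2.imread(f);x0,y0,x1,y1=box
    h=cv2.cvtColor(im[y0:y1,x0:x1],cv2.COLOR_BGR2HSV)
    m=((h[...,0]<25)&(h[...,1]>75)).astype(np.uint8)
    k,l,st,ce=cv2.connectedComponentsWithStats(m);i=1+np.argmax(st[1:,4]);print(n,st[i],ce[i]+[x0,y0])
    pts=np.argwhere(l==i)[:,::-1]+[x0,y0]
    W=np.array([onz(n,u,v,.017) for u,v in pts])[:,:2]
    r=cv2.minAreaRect((W*1000).astype(np.float32));print("pin",W.mean(0),r)
    uu,s_,vt=np.linalg.svd(W-W.mean(0),full_matrices=False);print(vt[0],np.degrees(np.arctan2(vt[0][1],vt[0][0])))
print("jar",onz("top",443,242,.07),onz("side",408,151,.07),"cup",T1(645,546,.0),T1(645,532,.065),onz("side",399,196,.065))
print("bowl",T1(202,350,.16))
E
```

```text
corners top [array([0.647, 0.323, 0.205]), array([ 0.667, -0.168,  0.205]), array([ 0.914, -0.159,  0.205]), array([0.894, 0.333, 0.205])]
corners side [array([0.647, 0.324, 0.205]), array([ 0.664, -0.162,  0.205]), array([ 0.908, -0.155,  0.205]), array([0.884, 0.327, 0.205])]
Tbar [0.517 0.253 0.165] [0.524 0.14  0.165] [0.521 0.197 0.165] 0.11356506453547105
Tbar [0.61  0.008 0.165] [ 0.616 -0.109  0.165] [ 0.613 -0.05   0.165] 0.11635101168605709
Sbar [0.516 0.251 0.165] [0.521 0.14  0.165] [0.518 0.195 0.165] 0.11115557487937658
Sbar [0.609 0.001 0.165] [ 0.614 -0.109  0.165] [ 0.612 -0.054  0.165] 0.1101694041629518
top [ 12   7  26  50 452] [404.449 201.285]
pin [ 0.613 -0.316] ((613.350341796875, -315.4512634277344), (30.684192657470703, 162.93939208984375), 62.20097351074219)
[-0.884  0.467] 152.1719044872002
side [  7   5  34  29 308] [358.338 168.403]
pin [ 0.613 -0.321] ((613.4625244140625, -321.65283203125), (36.661720275878906, 164.40493774414062), 60.75364685058594)
[-0.876  0.483] 151.13218328862573
jar [ 0.488 -0.407  0.07 ] [ 0.48  -0.407  0.07 ] cup [ 0.453 -0.209  0.   ] [ 0.464 -0.204  0.065] [ 0.45  -0.208  0.065]
bowl [0.629 0.191 0.16 ]
```

```bash
cat >> h.py <<'E'
from scipy.spatial.transform import Rotation as R
def yaw():
    q=manip.sense()["eef_rot"];M=R.from_quat([q[1],q[2],q[3],q[0]]).as_matrix()
    return np.degrees(np.arctan2(M[1,0],M[0,0])),M
def st():
    s=manip.sense();y,M=yaw()
    print("t",round(s["time_s"],2),"p",s["position"].round(4),"yaw",round(y,1),"tilt",round(np.degrees(np.arccos(-M[2,2])),2),"F",s["force"].round(1),"op",round(s["opening"]*9.18,2),"q",s["joint_pos"].round(2))
def plan(tgt,ya,n,p0=None,y0=None):
    """rows from now (or p0,y0) to world tgt & yaw; tool x at yaw, tool y = yaw-90, z down"""
    p=np.array(manip.sense()["position"] if p0 is None else p0,float);y=yaw()[0] if y0 is None else y0
    d=(np.array(tgt)-p)/n;t=-((ya-y+180)%360-180)/n
    for i in range(n):
        c,s=np.cos(np.radians(y)),np.sin(np.radians(y))
        print([round(100*(d[0]*c+d[1]*s),1),round(100*(d[0]*s-d[1]*c),1),round(-100*d[2],1),round(t,1)])
        y-=t
E
python3 - <<'E'
from h import *
st();plan([.45,-.2,.404],92.3,10)
E
```

```text
t 0.1 p [ 0.1962 -0.6194  0.4038] yaw 17.6 tilt 0.1 F [ 0.4  0.2 -0.3] op 9.17 q [ 1.53  0.5  -0.43  1.55  0.22  1.14 -0.21]
[np.float64(3.7), np.float64(-3.2), np.float64(-0.0), np.float64(-7.5)]
[np.float64(4.1), np.float64(-2.7), np.float64(-0.0), np.float64(-7.5)]
[np.float64(4.4), np.float64(-2.2), np.float64(-0.0), np.float64(-7.5)]
[np.float64(4.6), np.float64(-1.6), np.float64(-0.0), np.float64(-7.5)]
[np.float64(4.8), np.float64(-1.0), np.float64(-0.0), np.float64(-7.5)]
[np.float64(4.9), np.float64(-0.3), np.float64(-0.0), np.float64(-7.5)]
[np.float64(4.9), np.float64(0.3), np.float64(-0.0), np.float64(-7.5)]
[np.float64(4.8), np.float64(0.9), np.float64(-0.0), np.float64(-7.5)]
[np.float64(4.6), np.float64(1.6), np.float64(-0.0), np.float64(-7.5)]
[np.float64(4.4), np.float64(2.2), np.float64(-0.0), np.float64(-7.5)]
```

jog_arm(
  steps=[3.7,-3.2,0,-7.5,0,4.1,-2.7,0,-7.5,0,4.4,-2.2,0,-7.5,0,4.6,-1.6,0,-7.5,0,4.8,-1,0,-7.5,0,4.9,-0.3,0,-7.5,0,4.9,0.3,0,-7.5,0,4.8,0.9,0,-7.5,0,4.6,1.6,0,-7.5,0,4.4,2.2,0,-7.5,0],
)

```text
time_s: 1.1
position: [0.4411, -0.1921, 0.3992]
eef_rot: [-0.002, 0.679, 0.734, -0.002]
force: [1.7, -0.7, -0.9]
opening: 0.177
```

Run:
```python
from h import *
st();plan([.465,.194,.404],92.3,9)
```

```text
t 1.1 p [ 0.4411 -0.1921  0.3992] yaw 94.5 tilt 0.35 F [ 1.7 -0.7 -0.9] op 1.62 q [ 1.15  0.29 -0.92  1.95  0.27  1.03  0.19]
[np.float64(4.3), np.float64(0.6), np.float64(-0.1), np.float64(0.2)]
[np.float64(4.3), np.float64(0.6), np.float64(-0.1), np.float64(0.2)]
[np.float64(4.3), np.float64(0.6), np.float64(-0.1), np.float64(0.2)]
[np.float64(4.3), np.float64(0.5), np.float64(-0.1), np.float64(0.2)]
[np.float64(4.3), np.float64(0.5), np.float64(-0.1), np.float64(0.2)]
[np.float64(4.3), np.float64(0.5), np.float64(-0.1), np.float64(0.2)]
[np.float64(4.3), np.float64(0.5), np.float64(-0.1), np.float64(0.2)]
[np.float64(4.3), np.float64(0.5), np.float64(-0.1), np.float64(0.2)]
[np.float64(4.3), np.float64(0.5), np.float64(-0.1), np.float64(0.2)]
```

jog_arm(
  steps=[4.3,0.6,0,1,0,4.3,0.6,0,1,0,4.3,0.6,0,0,0,4.3,0.5,0,0,0,4.3,0.5,0,0,0,4.3,0.5,0,0,0,4.3,0.5,0,0,0,4.3,0.5,0,0,0,4.3,0.5,0,0,0,0,0,0,0,0],
)

```text
time_s: 2.1
position: [0.4665, 0.2193, 0.3994]
eef_rot: [-0.003, 0.687, 0.726, 0.0]
force: [-0.8, 0.4, 0.0]
opening: 0.007
```

Run:
```python
from h import *
st();plan([.465,.194,.332],92.3,4)
```

```text
t 2.1 p [0.4665 0.2193 0.3994] yaw 93.2 tilt 0.32 F [-0.8  0.4  0. ] op 0.07 q [ 0.33  0.4  -1.01  1.88  0.38  1.08 -0.77]
[np.float64(-0.6), np.float64(-0.1), np.float64(1.7), np.float64(0.2)]
[np.float64(-0.6), np.float64(-0.1), np.float64(1.7), np.float64(0.2)]
[np.float64(-0.6), np.float64(-0.1), np.float64(1.7), np.float64(0.2)]
[np.float64(-0.6), np.float64(-0.1), np.float64(1.7), np.float64(0.2)]
```

jog_arm(
  steps=[-0.6,-0.1,1.8,1,0,-0.6,-0.1,1.8,0,0,-0.6,0,1.7,0,0,-0.6,0,1.7,0,0,0,0,0,0,0,0,0.5,0,0,0,0,0.7,0,0,0,0,0.7,0,0,0,0,0.7,0,0,0,0,0.7,0,0,0],
)

```text
time_s: 3.1
position: [0.5, 0.1989, 0.3287]
eef_rot: [-0.003, 0.691, 0.723, 0.001]
force: [-3.2, 0.5, 0.3]
opening: 0.007
```

Run:
```python
from h import *
st()
cv2.imwrite("pics/a.png",cv2.resize(manip.get_image("side")[125:345,125:385,::-1],None,fx=2.7,fy=2.7))
```

```text
t 3.1 p [0.5    0.1989 0.3287] yaw 92.5 tilt 0.35 F [-3.2  0.5  0.3] op 0.06 q [ 0.29  0.53 -0.91  1.89  0.49  0.97 -0.81]
```

View pics/a.png

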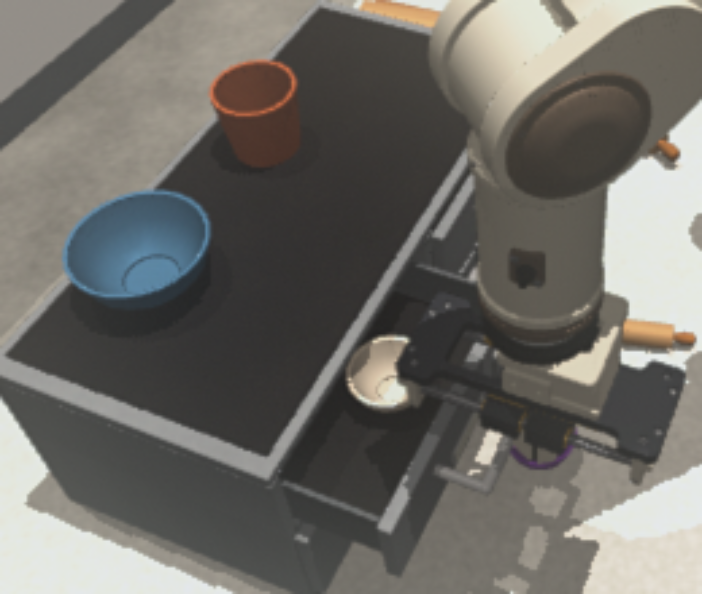

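The tool has just met the handle bar (3 N, at x 0.50 as predicted). The bowl stands clear at (385,372).

jog_arm(
  steps=[0,0.8,0,0,0,0,0.8,0,0,0,0,0.9,0,0,0,0,0.9,0,0,0,0,0.9,0,0,0,0,0.9,0,0,0,0,0.8,0,0,0,0,0.7,0,0,0,0,0.5,0,0,0,0,0.3,0,0,0],
)

```text
time_s: 4.15
position: [0.5809, 0.2029, 0.3281]
eef_rot: [-0.004, 0.691, 0.722, -0.001]
force: [-14.0, -2.7, 12.1]
opening: 0.008
```

Run:
```python
from h import *
st()
```

```text
t 4.15 p [0.5809 0.2029 0.3281] yaw 92.5 tilt 0.53 F [-14.   -2.7  12.1] op 0.07 q [ 0.23  0.65 -0.86  1.7   0.54  1.06 -0.76]
```

jog_arm(
  steps=[0,0.3,-0.1,0,0,0,0.3,0,0,0],
)

```text
time_s: 4.35
position: [0.5829, 0.2037, 0.3282]
eef_rot: [-0.007, 0.691, 0.723, -0.007]
force: [-11.2, -2.7, 9.5]
opening: 0.004
```

Run:
```python
from h import *
st()
```

```text
t 4.35 p [0.5829 0.2037 0.3282] yaw 92.6 tilt 1.18 F [-11.2  -2.7   9.5] op 0.04 q [ 0.23  0.65 -0.86  1.68  0.54  1.08 -0.75]
```

jog_arm(
  steps=[0,-1,0,0,0,0,-2,0,0,0,0,-2,0,0,0,0,0,-3,0,0,0,0,-4,0,0,-5,-0.5,0,0,3,-5,-0.5,0,0,3,-5,0,0,0,3,-5,0,0,0,3],
)

```text
time_s: 5.25
position: [0.5306, 0.0068, 0.4022]
eef_rot: [-0.005, 0.683, 0.73, -0.002]
force: [1.6, -0.9, 0.1]
opening: 0.296
```

Run:
```python
from h import *
st()
cv2.imwrite("pics/b.png",cv2.resize(manip.get_image("side")[125:345,125:385,::-1],None,fx=2.7,fy=2.7,interpolation=cv2.INTER_CUBIC))
cv2.imwrite("pics/bt.png",cv2.resize(manip.get_image("top")[75:275,155:415,::-1],None,fx=3,fy=3,interpolation=cv2.INTER_CUBIC))
```

```text
t 5.25 p [0.5306 0.0068 0.4022] yaw 93.8 tilt 0.63 F [ 1.6 -0.9  0.1] op 2.72 q [ 0.71  0.42 -0.97  1.84  0.38  1.1  -0.33]
```

View pics/b.png

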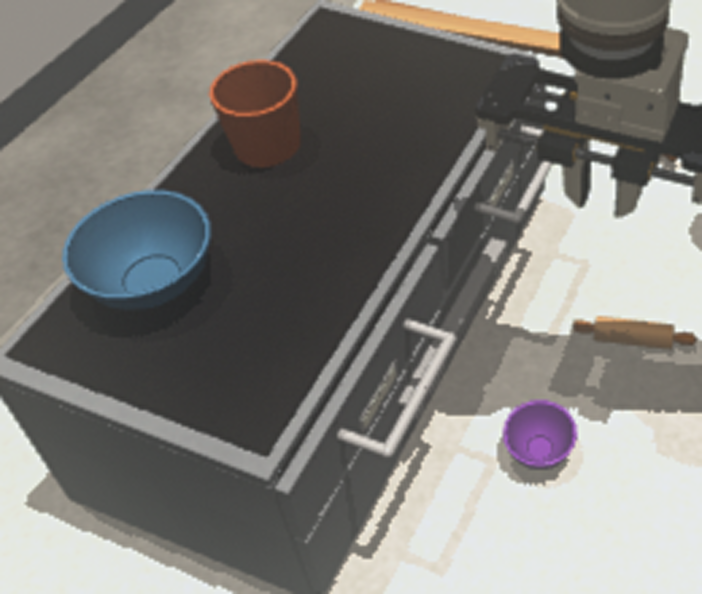

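View pics/bt.png

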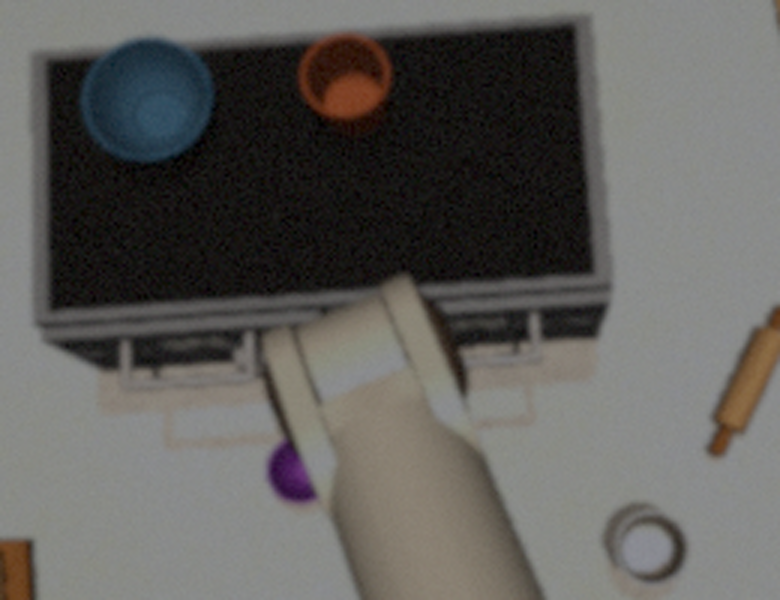

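The left drawer looks flush with the front: its strip runs continuously into the right one, and its bar goes from (390,450) to (450,340) in the side crop. I'll measure it.

Run:
```python
from h import *
np.set_printoptions(precision=3,suppress=True)
P,Q=S1(390,452,.165),S1(450,338,.165);print(P,Q,(P+Q)/2,np.linalg.norm(P-Q))
P,Q=T1(125,388,.165),T1(255,376,.165);print(P,Q,(P+Q)/2)
plan([.612,-.052,.40],92.3,3)
```

```text
[0.596 0.255 0.165] [0.603 0.145 0.165] [0.6   0.2   0.165] 0.11008090615072075
[0.596 0.257 0.165] [0.604 0.143 0.165] [0.6   0.2   0.165]
[np.float64(-1.8), np.float64(2.6), np.float64(0.0), np.float64(0.2)]
[np.float64(-1.8), np.float64(2.6), np.float64(0.0), np.float64(0.2)]
[np.float64(-1.8), np.float64(2.6), np.float64(0.0), np.float64(0.2)]
```

jog_arm(
  steps=[-1.9,2.7,0,1,3,-1.9,2.7,0,0,3,-1.9,2.7,0,0,3,0,0,0,0,3,0,0,0,0,3],
)

```text
time_s: 5.85
position: [0.6165, -0.0594, 0.3997]
eef_rot: [-0.002, 0.697, 0.717, -0.004]
force: [-0.2, 1.5, 0.0]
opening: 0.324
```

Run:
```python
from h import *
st();plan([.612,-.052,.33],92.8,4)
cv2.imwrite("pics/c.png",cv2.resize(manip.get_image("side")[125:265,265:385,::-1],None,fx=4,fy=4,interpolation=cv2.INTER_CUBIC))
```

```text
t 5.85 p [ 0.6165 -0.0594  0.3997] yaw 91.6 tilt 0.53 F [-0.2  1.5  0. ] op 2.97 q [ 0.68  0.57 -0.88  1.62  0.47  1.18 -0.29]
[np.float64(0.2), np.float64(-0.1), np.float64(1.7), np.float64(-0.3)]
[np.float64(0.2), np.float64(-0.1), np.float64(1.7), np.float64(-0.3)]
[np.float64(0.2), np.float64(-0.1), np.float64(1.7), np.float64(-0.3)]
[np.float64(0.2), np.float64(-0.1), np.float64(1.7), np.float64(-0.3)]
```

View pics/c.png

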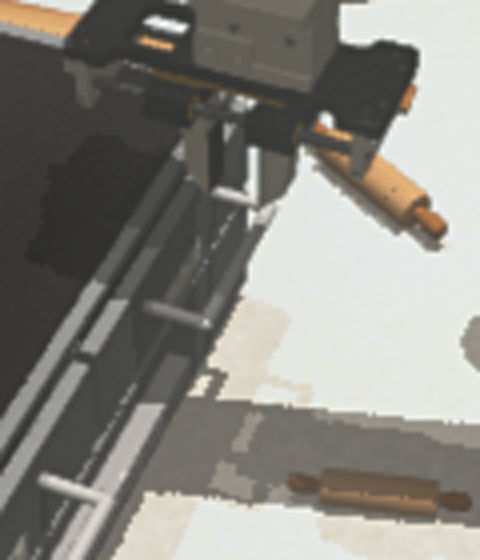

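The fingers straddle the bar, which shows between them at (252,180). I'm descending.

jog_arm(
  steps=[0.3,-0.2,1,-1,3,0.2,-0.1,1.5,0,3,0.1,0,1.5,0,3,0,0,1.5,0,3,0,0,1,0,3,0,0,0,0,3],
)

```text
time_s: 6.5
position: [0.609, -0.0504, 0.3281]
eef_rot: [-0.002, 0.688, 0.725, -0.006]
force: [-1.0, 0.4, -0.5]
opening: 0.327
```

Run:
```python
from h import *
st()
```

```text
t 6.5 p [ 0.609  -0.0504  0.3281] yaw 93.0 tilt 0.7 F [-1.   0.4 -0.5] op 3.0 q [ 0.64  0.63 -0.84  1.71  0.54  1.06 -0.33]
```

jog_arm(
  steps=[0,0,0,0,0.5,0,0,0,0,0.5,0,0,0,0,0.5,0,0,0,0,0.5],
  force=12,
)

```text
time_s: 6.9
position: [0.6099, -0.0504, 0.3284]
eef_rot: [-0.002, 0.688, 0.725, -0.005]
force: [-1.0, 1.0, -4.7]
opening: 0.103
```

Run:
```python
from h import *
st()
```

```text
t 6.9 p [ 0.6099 -0.0504  0.3284] yaw 93.0 tilt 0.58 F [-1.   1.  -4.7] op 0.95 q [ 0.64  0.64 -0.84  1.7   0.54  1.06 -0.33]
```

Gripped: the opening is 9.5 mm, close to the 10 mm bar. Now I pull.

jog_arm(
  steps=[0,-0.8,0,0,0.5,0,-1.2,0,0,0.5,0,-1.6,0,0,0.5,0,-1.6,0,0,0.5,0,-1.6,0,0,0.5,0,-1.6,0,0,0.5,0,-1.6,0,0,0.5,0,-1.6,0,0,0.5,0,-1.2,0,0,0.5,0,-0.8,0,0,0.5],
)

```text
time_s: 7.9
position: [0.472, -0.057, 0.3289]
eef_rot: [0.004, 0.689, 0.725, 0.003]
force: [2.3, 1.3, -6.4]
opening: 0.101
```

Run:
```python
from h import *
st()
```

```text
t 7.9 p [ 0.472  -0.057   0.3289] yaw 92.9 tilt 0.54 F [ 2.3  1.3 -6.4] op 0.93 q [ 0.86  0.41 -0.95  2.04  0.43  0.89 -0.27]
```

jog_arm(
  steps=[0,-0.4,0,0,0.5,0,-0.4,0,0,0.5,0,0,0,0,0.5],
)

```text
time_s: 8.2
position: [0.4681, -0.0577, 0.3302]
eef_rot: [0.01, 0.689, 0.725, 0.011]
force: [-1.6, 1.6, -5.4]
opening: 0.103
```

Run:
```python
from h import *
st()
```

```text
t 8.2 p [ 0.4681 -0.0577  0.3302] yaw 93.0 tilt 1.66 F [-1.6  1.6 -5.4] op 0.95 q [ 0.88  0.39 -0.96  2.06  0.42  0.87 -0.26]
```

jog_arm(
  steps=[0,0.1,0,0,2.6,0,0,0,0,2.6,0,0,-1,0,2.6,0,0,-3,0,2.6,0,0,-4,0,4,-3,0,-2,0,5.5,-5,0,0,0,5.5,-5,0,0,0,5.5],
)

```text
time_s: 9.0
position: [0.4752, -0.1814, 0.4404]
eef_rot: [0.011, 0.682, 0.732, 0.01]
force: [1.8, 1.0, -0.7]
opening: 0.571
```

Run:
```python
from h import *
st()
cv2.imwrite("pics/d.png",cv2.resize(manip.get_image("side")[125:345,125:385,::-1],None,fx=2.7,fy=2.7,interpolation=cv2.INTER_CUBIC))
cv2.imwrite("pics/dt.png",cv2.resize(manip.get_image("top")[75:275,195:455,::-1],None,fx=3,fy=3,interpolation=cv2.INTER_CUBIC))
```

```text
t 9.0 p [ 0.4752 -0.1814  0.4404] yaw 94.1 tilt 1.75 F [ 1.8  1.  -0.7] op 5.25 q [ 1.17  0.31 -1.01  1.86  0.28  1.1   0.13]
```

View pics/d.png

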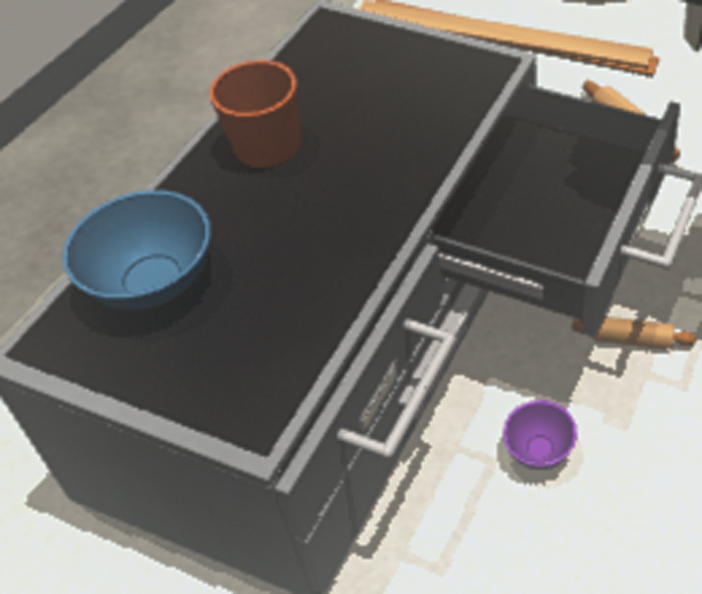

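View pics/dt.png

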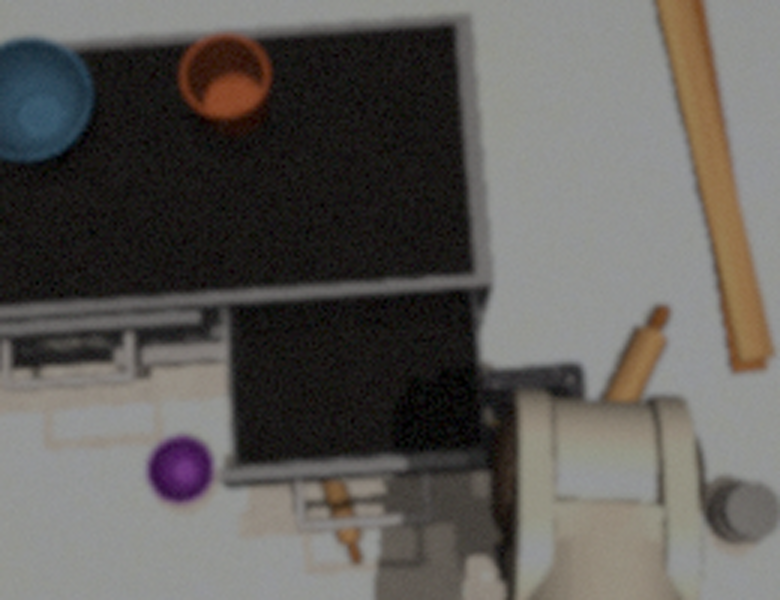

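The right drawer stands fully out and empty, and the left one is shut. Next I approach the pin, planning with the actual (slightly tilted) tool axes.

```bash
cat >> h.py <<'E'
G=np.array([0,0,.159])
def gp():
    return manip.sense()["position"]+yaw()[1]@G
def planG(tgt,ya,n):
    """rows bringing the grasp point to tgt, tool-x yaw to ya"""
    M=yaw()[1];y=yaw()[0];p=gp();d=(np.array(tgt)-p)/n;t=-((ya-y+180)%360-180)/n
    print("gp",p.round(4))
    for i in range(n):
        q=M.T@d*100;print([float(round(x,1)) for x in q],round(t,1));M=M@R.from_euler("z",t,degrees=True).as_matrix()
E
python3 - <<'E'
from h import *
planG([.613,-.318,.24],151.5,8)
E
```

```text
gp [ 0.4794 -0.1885  0.2803]
[-1.7, 1.6, 0.6] -7.3
[-1.9, 1.3, 0.6] -7.3
[-2.0, 1.1, 0.6] -7.3
[-2.2, 0.8, 0.6] -7.3
[-2.3, 0.5, 0.6] -7.3
[-2.3, 0.2, 0.6] -7.3
[-2.3, -0.1, 0.6] -7.3
[-2.3, -0.3, 0.6] -7.3
```

jog_arm(
  steps=[-1.7,1.6,0,-7.3,6.5,-1.9,1.3,0,-7.3,6.5,-2,1.1,0,-7.3,6.5,-2.2,0.8,0.5,-7.3,6.5,-2.3,0.5,0.5,-7.3,6.5,-2.3,0.2,1,-7.3,6.5,-2.3,-0.1,1,-7.3,6.5,-2.3,-0.3,1,-7.3,6.5,0,0,0,0,6.5],
)

```text
time_s: 10.0
position: [0.6135, -0.3237, 0.41]
eef_rot: [0.016, 0.228, 0.974, 0.002]
force: [0.1, -1.2, 0.4]
opening: 0.708
```

Run:
```python
from h import *
st();planG([.613,-.318,.14],151.5,3)
cv2.imwrite("pics/e.png",cv2.resize(manip.get_image("side")[90:250,300:500,::-1],None,fx=3.5,fy=3.5,interpolation=cv2.INTER_CUBIC))
print(proj("side",(.613,-.318,.017)))
```

```text
t 10.0 p [ 0.6135 -0.3237  0.41  ] yaw 153.7 tilt 1.79 F [ 0.1 -1.2  0.4] op 6.5 q [ 1.08  0.76 -1.05  1.42  0.67  1.3   1.11]
gp [ 0.6184 -0.3243  0.2511]
[0.4, 0.1, 3.7] 0.7
[0.4, 0.1, 3.7] 0.7
[0.4, 0.1, 3.7] 0.7
(np.float64(357.9727553932057), np.float64(168.78505680094366))
```

View pics/e.png

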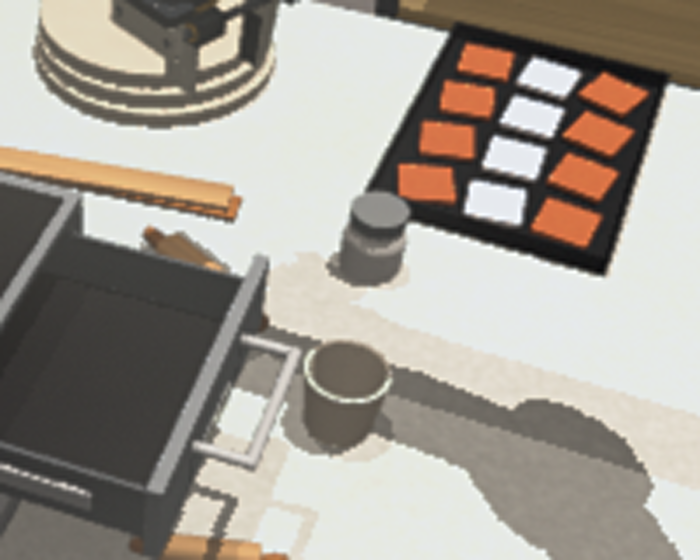

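Run:
```python
from h import *
for z in [.165]:
    P,Q=onz("side",300+252/3.5,90+463/3.5,z),onz("side",300+297/3.5,90+352/3.5,z);print(P,Q,(P+Q)/2,np.linalg.norm(P-Q))
```

```text
[ 0.46896221 -0.00253076  0.165     ] [ 0.47374207 -0.11417393  0.165     ] [ 0.47135214 -0.05835234  0.165     ] 0.11174545194980495
```

jog_arm(
  steps=[0.4,0.1,3.7,0.7,6.5,0.4,0.1,3.7,0.7,6.5,0.4,0.1,3.7,0.7,6.5,0,0,0,0,6.5],
)

```text
time_s: 10.45
position: [0.6074, -0.3117, 0.3033]
eef_rot: [0.018, 0.25, 0.968, 0.003]
force: [-0.6, 0.1, -1.0]
opening: 0.706
```

Run:
```python
from h import *
st();planG([.613,-.318,.029],151.5,6)
cv2.imwrite("pics/f.png",cv2.resize(manip.get_image("top")[150:270,330:480,::-1],None,fx=4,fy=4,interpolation=cv2.INTER_CUBIC))
```

```text
t 10.45 p [ 0.6074 -0.3117  0.3033] yaw 151.0 tilt 2.11 F [-0.6  0.1 -1. ] op 6.49 q [ 1.05  0.84 -0.98  1.55  0.74  1.12  0.99]
gp [ 0.6132 -0.3124  0.1444]
[0.0, -0.1, 1.9] -0.1
[0.0, -0.1, 1.9] -0.1
[0.0, -0.1, 1.9] -0.1
[0.0, -0.1, 1.9] -0.1
[0.0, -0.1, 1.9] -0.1
[0.0, -0.1, 1.9] -0.1
```

View pics/f.png

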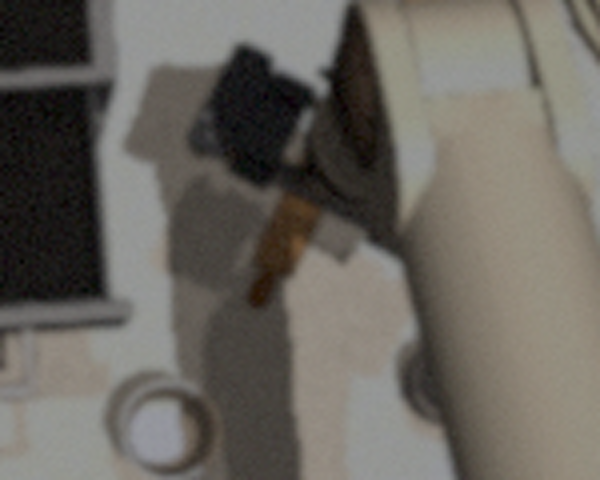

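The drawer measures 141 mm out. The fingers line up with the pin, whose near end shows at (258,290) between the finger shadows.

jog_arm(
  steps=[0,-0.1,1.9,0,6.5,0,-0.1,1.9,0,6.5,0,-0.1,1.9,0,6.5,0,-0.1,1.9,0,6.5,0,-0.1,1.9,0,6.5,0,-0.1,1.6,0,6.5,0,0,0,0,6.5],
)

```text
time_s: 11.2
position: [0.6139, -0.3194, 0.1954]
eef_rot: [0.026, 0.251, 0.968, 0.001]
force: [-0.3, -0.3, 0.2]
opening: 0.712
```

Run:
```python
from h import *
st();planG([.613,-.318,.029],151.5,1)
```

```text
t 11.2 p [ 0.6139 -0.3194  0.1954] yaw 150.9 tilt 2.93 F [-0.3 -0.3  0.2] op 6.54 q [ 1.    0.96 -0.88  1.57  0.86  0.97  0.93]
gp [ 0.6218 -0.3211  0.0366]
[1.0, -0.2, 0.7] -0.6
```

jog_arm(
  steps=[0.8,-0.2,0.6,0,6.5,0,0,0,0,6.5,0,0,0,0,2,0,0,0,0,2,0,0,0,0,2,0,0,0,0,2,0,0,0,0,2],
  force=20,
)

```text
time_s: 11.9
position: [0.6067, -0.3172, 0.1908]
eef_rot: [0.027, 0.251, 0.968, 0.001]
force: [0.7, 0.2, -1.5]
opening: 0.362
```

Run:
```python
from h import *
st();print(gp())
```

```text
t 11.9 p [ 0.6067 -0.3172  0.1908] yaw 150.9 tilt 3.12 F [ 0.7  0.2 -1.5] op 3.33 q [ 1.01  0.96 -0.88  1.59  0.87  0.95  0.92]
[ 0.61514715 -0.31899906  0.03202954]
```

jog_arm(
  steps=[0,0,0,0,4.5,0,0,0.5,0,4.5,0,0,0,0,4.5,0,0,0,0,2,0,0,0,0,2,0,0,0,0,2],
  force=25,
)

```text
time_s: 12.5
position: [0.6072, -0.3172, 0.1856]
eef_rot: [0.027, 0.251, 0.968, 0.001]
force: [-0.4, -0.8, 0.9]
opening: 0.364
```

Run:
```python
from h import *
st();print(gp())
```

```text
t 12.5 p [ 0.6072 -0.3172  0.1856] yaw 150.9 tilt 3.15 F [-0.4 -0.8  0.9] op 3.34 q [ 1.01  0.97 -0.87  1.59  0.87  0.95  0.91]
[ 0.6157426  -0.31910354  0.02682547]
```

jog_arm(
  steps=[0,0,-1.5,0,2,0,0,-3,0,2,0,0,-4,0,2,0,0,-4,0,2,0,0,-4,0,2,0,0,-4,0,2,0,0,-4,0,2,0,0,0,0,2],
)

```text
time_s: 13.3
position: [0.5925, -0.3119, 0.443]
eef_rot: [0.025, 0.249, 0.968, 0.002]
force: [0.7, 1.2, -1.1]
opening: 0.366
```

Run:
```python
from h import *
st();planG([.570,-.0535,.275],92.8,9)
cv2.imwrite("pics/g.png",cv2.resize(manip.get_image("side")[60:220,280:480,::-1],None,fx=3.5,fy=3.5,interpolation=cv2.INTER_CUBIC))
```

```text
t 13.3 p [ 0.5925 -0.3119  0.443 ] yaw 151.1 tilt 2.88 F [ 0.7  1.2 -1.1] op 3.36 q [ 1.13  0.69 -1.08  1.47  0.62  1.3   1.07]
gp [ 0.6003 -0.3133  0.2842]
[1.7, 2.4, 0.1] 6.5
[1.9, 2.2, 0.1] 6.5
[2.2, 1.9, 0.1] 6.5
[2.4, 1.7, 0.1] 6.5
[2.6, 1.4, 0.1] 6.5
[2.7, 1.1, 0.1] 6.5
[2.8, 0.8, 0.1] 6.5
[2.9, 0.5, 0.1] 6.5
[2.9, 0.1, 0.1] 6.5
```

View pics/g.png

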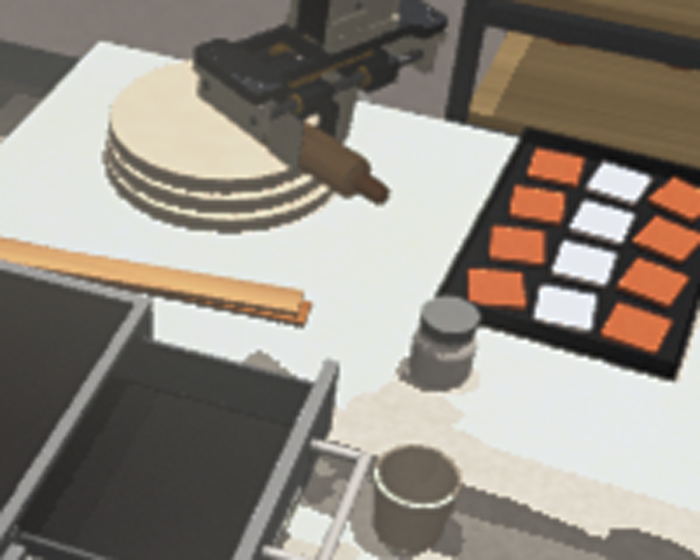

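The pin is held; its near end is at (375,190). I'm carrying it over the drawer.

jog_arm(
  steps=[1.7,2.4,0,6.5,2,1.9,2.2,0,6.5,2,2.2,1.9,0,6.5,2,2.4,1.7,0,6.5,2,2.6,1.4,0,6.5,2,2.7,1.1,0,6.5,2,2.8,0.8,0,6.5,2,2.9,0.5,0,6.5,2,2.9,0.1,0,6.5,2,0,0,0,0,2],
)

```text
time_s: 14.35
position: [0.5579, -0.0423, 0.425]
eef_rot: [0.01, 0.707, 0.707, 0.007]
force: [0.4, 0.5, -1.7]
opening: 0.364
```

Run:
```python
from h import *
st();planG([.570,-.0535,.22],92.8,3)
cv2.imwrite("pics/i.png",cv2.resize(manip.get_image("side")[90:250,240:440,::-1],None,fx=3.5,fy=3.5,interpolation=cv2.INTER_CUBIC))
```

```text
t 14.35 p [ 0.5579 -0.0423  0.425 ] yaw 90.0 tilt 1.4 F [ 0.4  0.5 -1.7] op 3.34 q [ 0.76  0.42 -0.94  1.76  0.39  1.13 -0.3 ]
gp [ 0.5618 -0.0429  0.266 ]
[-0.3, 0.2, 1.5] -0.9
[-0.4, 0.2, 1.5] -0.9
[-0.4, 0.2, 1.5] -0.9
```

View pics/i.png

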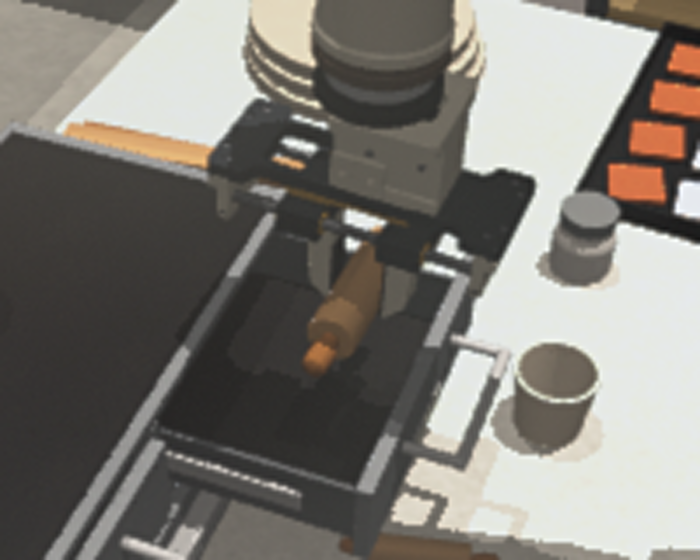

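Run:
```python
from h import *
print(onz("side",240+316/3.5,90+364/3.5,.256))
print("right wall/front etc: expected", [np.round(proj("side",p),1) for p in[(.593,-.0524,.128)]])
```

```text
[0.56077897 0.03422823 0.256     ]
right wall/front etc: expected [array([331.6, 202.6])]
```

jog_arm(
  steps=[-0.4,0.3,1.5,-1,2,-0.4,0.3,1.5,-1,2,-0.4,0.2,1.5,-1,2,0,0,0,0,2],
)

```text
time_s: 14.8
position: [0.5669, -0.0624, 0.3726]
eef_rot: [0.009, 0.687, 0.726, 0.003]
force: [0.1, -0.2, -2.0]
opening: 0.366
```

Run:
```python
from h import *
st();planG([.570,-.0535,.157],92.8,4)
cv2.imwrite("pics/j.png",cv2.resize(manip.get_image("side")[90:250,240:440,::-1],None,fx=3.5,fy=3.5,interpolation=cv2.INTER_CUBIC))
```

```text
t 14.8 p [ 0.5669 -0.0624  0.3726] yaw 93.2 tilt 1.1 F [ 0.1 -0.2 -2. ] op 3.36 q [ 0.75  0.51 -0.9   1.78  0.46  1.06 -0.27]
gp [ 0.5697 -0.0635  0.2136]
[0.3, -0.0, 1.4] 0.1
[0.3, -0.0, 1.4] 0.1
[0.3, -0.0, 1.4] 0.1
[0.3, -0.0, 1.4] 0.1
```

View pics/j.png

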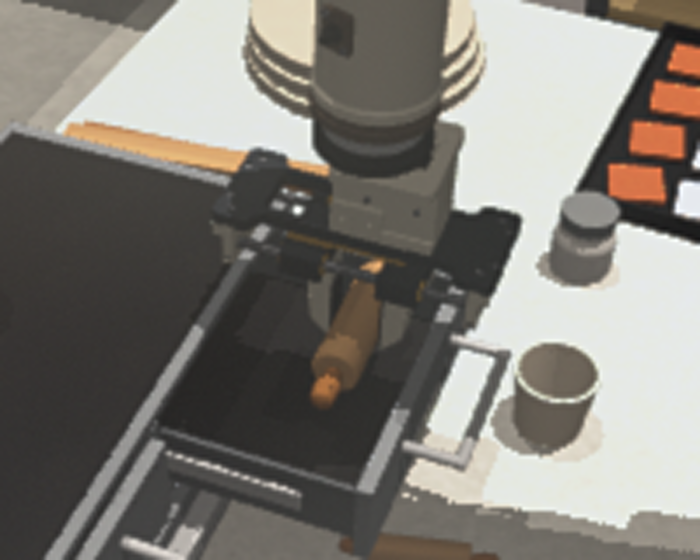

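jog_arm(
  steps=[0.4,-0.1,1.4,0,2,0.4,-0.1,1.4,0,2,0.3,-0.1,1,0,2,0,0,0.6,0,2,0,0,0,0,2],
)

```text
time_s: 15.35
position: [0.5641, -0.0506, 0.3253]
eef_rot: [0.009, 0.688, 0.726, 0.004]
force: [0.6, 0.3, -1.5]
opening: 0.364
```

Run:
```python
from h import *
st();planG([.567,-.051,.157],92.8,1)
cv2.imwrite("pics/k.png",cv2.resize(manip.get_image("side")[90:250,240:440,::-1],None,fx=3.5,fy=3.5,interpolation=cv2.INTER_CUBIC))
```

```text
t 15.35 p [ 0.5641 -0.0506  0.3253] yaw 93.1 tilt 1.11 F [ 0.6  0.3 -1.5] op 3.34 q [ 0.7   0.56 -0.86  1.83  0.52  0.97 -0.33]
gp [ 0.5671 -0.0515  0.1664]
[0.1, -0.0, 0.9] 0.3
```

View pics/k.png

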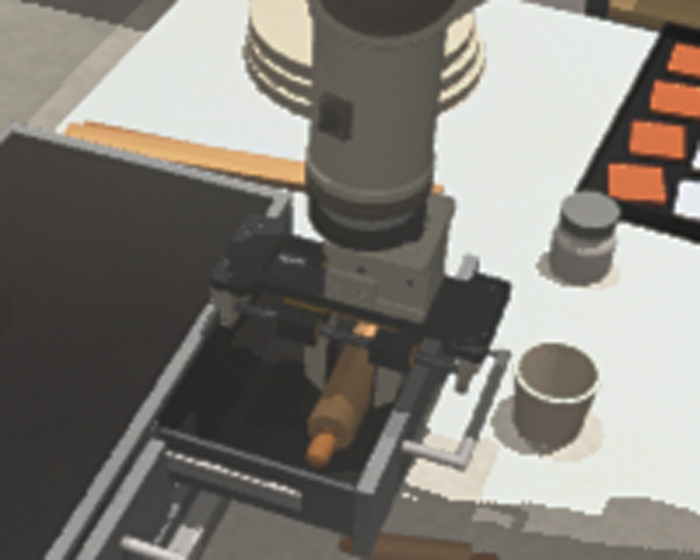

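jog_arm(
  steps=[0,0,0.3,0,2,0,0,0.3,0,2,0,0,0,0,2],
)

```text
time_s: 15.7
position: [0.5651, -0.0504, 0.3206]
eef_rot: [0.01, 0.688, 0.726, 0.005]
force: [-0.1, 0.5, -1.9]
opening: 0.365
```

Run:
```python
from h import *
st();print(gp())
```

```text
t 15.7 p [ 0.5651 -0.0504  0.3206] yaw 93.1 tilt 1.28 F [-0.1  0.5 -1.9] op 3.35 q [ 0.69  0.56 -0.86  1.84  0.53  0.96 -0.34]
[ 0.56851657 -0.05136699  0.16163366]
```

jog_arm(
  steps=[0,-0.1,0.2,0,2,0,0,0.2,0,2,0,0,0,0,2],
)

```text
time_s: 16.0
position: [0.5644, -0.0507, 0.3169]
eef_rot: [0.01, 0.688, 0.726, 0.005]
force: [-0.3, 0.1, -1.9]
opening: 0.361
```

Run:
```python
from h import *
st();print(gp())
```

```text
t 16.0 p [ 0.5644 -0.0507  0.3169] yaw 93.1 tilt 1.35 F [-0.3  0.1 -1.9] op 3.31 q [ 0.69  0.57 -0.86  1.84  0.53  0.95 -0.34]
[ 0.56798417 -0.05173744  0.15789819]
```

jog_arm(
  steps=[0,0,0.2,0,2,0,0,0,0,2],
)

```text
time_s: 16.2
position: [0.5647, -0.0506, 0.3151]
eef_rot: [0.011, 0.688, 0.726, 0.006]
force: [-0.9, 0.1, -0.1]
opening: 0.365
```

Run:
```python
from h import *
st();print(gp())
```

```text
t 16.2 p [ 0.5647 -0.0506  0.3151] yaw 93.1 tilt 1.4 F [-0.9  0.1 -0.1] op 3.35 q [ 0.69  0.57 -0.85  1.84  0.53  0.95 -0.34]
[ 0.56839193 -0.05163152  0.15616596]
```

The load has come off the wrist (Fz from -1.9 to -0.1 N), so the pin is resting on the floor. I'm releasing gently and going straight up.

jog_arm(
  steps=[0,0,0,0,3.5,0,0,0,0,3.7,0,0,0,0,4,0,0,0,0,4.1,0,0,-0.5,0,4.1,0,0,-1.5,0,4.1,0,0,-3,0,4.1,0,0,-4,0,4.1,0,0,-5,0,4.1,0,0,-4,0,4.1],
  force=5,
)

```text
time_s: 17.2
position: [0.5588, -0.0491, 0.4997]
eef_rot: [0.007, 0.687, 0.727, 0.004]
force: [0.9, -0.1, 0.2]
opening: 0.45
```

jog_arm(
  steps=[0,-4,0,0,4.1,0,-4,0,0,4.1,-5,-2,0,0,4.1,-5,0,0,0,4.1,-5,0,0,0,4.1,-5,0,0,0,4.1,-5,0,0,0,4.1,0,0,0,0,4.1],
)

```text
time_s: 18.0
position: [0.4752, -0.3005, 0.5189]
eef_rot: [0.02, 0.682, 0.731, 0.005]
force: [0.7, 0.4, -1.2]
opening: 0.443
```

Run:
```python
from h import *
st()
cv2.imwrite("pics/l.png",cv2.resize(manip.get_image("side")[90:310,180:440,::-1],None,fx=2.7,fy=2.7,interpolation=cv2.INTER_CUBIC))
cv2.imwrite("pics/lt.png",cv2.resize(manip.get_image("top")[75:275,195:455,::-1],None,fx=3,fy=3,interpolation=cv2.INTER_CUBIC))
```

```text
t 18.0 p [ 0.4752 -0.3005  0.5189] yaw 93.9 tilt 2.38 F [ 0.7  0.4 -1.2] op 4.06 q [ 1.25  0.32 -0.91  1.64  0.27  1.27  0.36]
```

View pics/l.png

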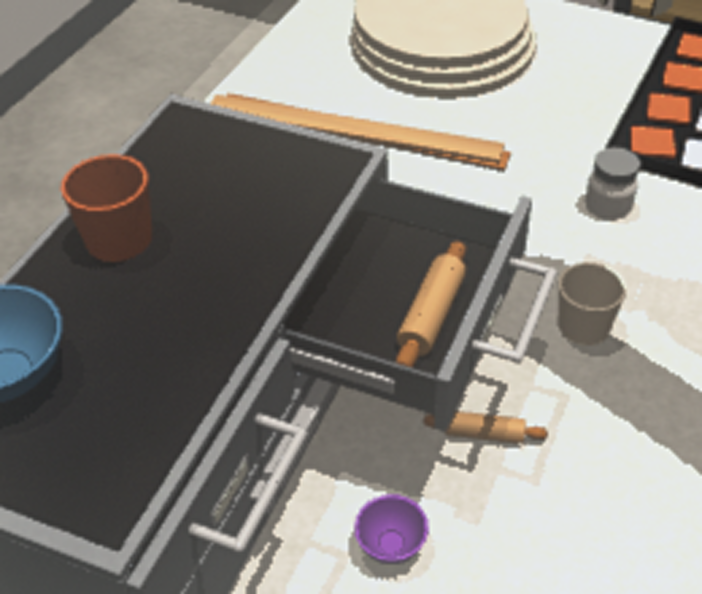

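View pics/lt.png

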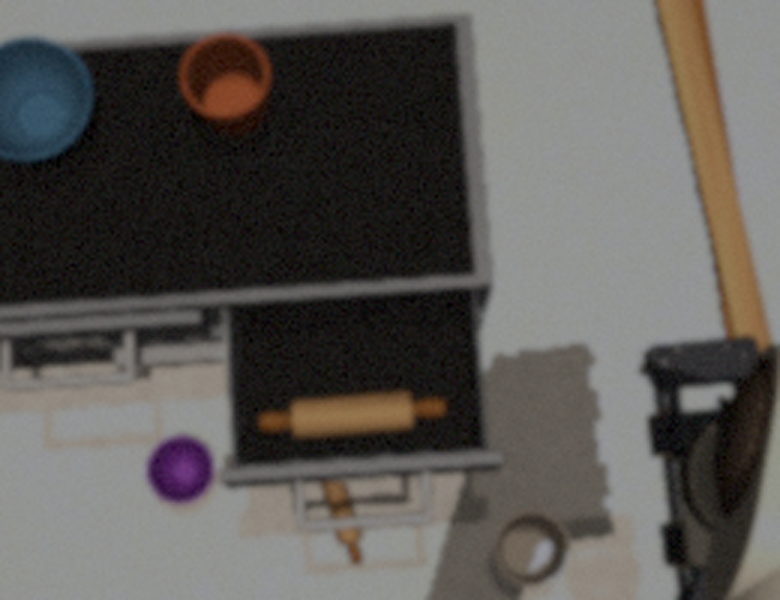

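The pin lies flat across the open drawer: in the top crop it runs from (257,421) to (446,407), and in the side crop it centres at about (433,303). The left drawer is shut, and the jar and cup are standing where they were. Before handing in I'll check the pin's height, position and rest.

Run:
```python
from h import *
np.set_printoptions(precision=4,suppress=True)
def cen(n,box):
    im=manip.get_image(n)[:,:,::-1];x0,y0,x1,y1=box
    h=cv2.cvtColor(np.ascontiguousarray(im[y0:y1,x0:x1]),cv2.COLOR_BGR2HSV)
    m=((h[...,0]<25)&(h[...,1]>75)&(h[...,2]>60)).astype(np.uint8)
    k,l,s,c=cv2.connectedComponentsWithStats(m);i=1+np.argmax(s[1:,4]);return c[i]+[x0,y0],s[i,4]
for k in range(2):
    a,n1=cen("top",(275,195,352,228));b,n2=cen("side",(322,175,356,228));
    o1,d1=ray("top",*a);o2,d2=ray("side",*b)
    s=np.linalg.lstsq(np.c_[d1,-d2],o2-o1,rcond=None)[0];P,Q=o1+s[0]*d1,o2+s[1]*d2
    print(a,b,n1,n2,(P+Q)/2,np.linalg.norm(P-Q))
    for _ in range(4):manip.get_image("top")
c,s_=np.cos(np.radians(2.8)),np.sin(np.radians(2.8));v=(P+Q)/2-[.593,-.0524,.128]
print("in tray",c*v[0]+s_*v[1],-s_*v[0]+c*v[1],v[2])
P,Q=S1(0,0,0),0
f=lambda u,v:onz("side",180+u/2.7,90+v/2.7,.165)
print("left bar",(f(238,547)+f(302,432))/2,"right bar",(f(520,357)+f(551,270))/2)
print("jar",onz("side",180+617/2.7,90+160/2.7,.07),"cup",onz("side",180+592/2.7,90+283/2.7,.065))
```

```text
[311.7406 212.7466] [339.3482 202.3122] 667 583 [ 0.569  -0.0456  0.1464] 8.700325798092648e-05
[311.642  212.7825] [339.3448 202.2983] 662 580 [ 0.5689 -0.0453  0.1468] 0.0001343250516753646
in tray -0.02374240506123347 0.008233090519261502 0.01877858473187094
left bar [0.6009 0.2005 0.165 ] right bar [ 0.472  -0.0593  0.165 ]
jar [ 0.4808 -0.4159  0.07  ] cup [ 0.4507 -0.2132  0.065 ]
```

```bash
python3 -c "
from cell import manip
print(manip.close_job())"
```

```text
the job is handed in; nothing more can be done
None
```

The rolling pin is lying flat in the open right-hand drawer, and the job was handed in at about 18.6 s of the 64 s allowed. I pushed the left drawer home by its handle at about 0.1 m/s, then gripped the right drawer's bar and pulled it to its stop. I then lowered the pin across that drawer and opened the fingers once the wrist force showed it resting on the floor.

My last checks from the cameras, before handing in:

- **Right drawer:** about 140 mm out.
- **Left drawer:** its handle is within about 2 mm of where it should be when shut.
- **Pin:** its axis is about 19 mm above the drawer floor, against an expected 17 mm, and 24 mm in front of the tray point and 8 mm to its left. It was still between two looks 0.25 s apart.
- **Jar and cup:** within about 9 mm and 5 mm of my first rough readings, which is the accuracy of the hand-picked pixels. Nothing touched them.
- **Arm:** well clear, at a height of 0.52 m.

**Not checked:** the bowl can't be seen now that its drawer is shut. It stood upright when last seen, just as the push began. No check failed.

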